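# Plug the vacuum manifold and set its bleed screw

## Task

Get the vacuum manifold ready: first plug both open ports, each with the stopper of its own colour, pushed fully home. Then turn the black bleed thumbscrew clockwise until it seats, back it off a quarter turn (counter-clockwise), and finish while still gripping the thumbscrew and holding it at that setting. Leave the beaker, the bottle and the pipette where they are.

Things in the scene. Friction and masses are not known exactly. Their poses are not given: they have to be found in the camera images.
- stopper_blue: The blue stopper: solid plastic plug standing upright on the bench at the start. 46 mm tall: a 24 mm diameter shank, 22 mm long with a tapered foot, below a 34 mm diameter, 24 mm tall round head to grip. Origin: centre of the underside of the shank, z up along its axis. 20 to 45 g; a loose fit in its port.
- stopper_orange: The orange stopper: solid plastic plug standing upright on the bench at the start. 46 mm tall: a 24 mm diameter shank, 22 mm long with a tapered foot, below a 34 mm diameter, 24 mm tall round head to grip. Origin: centre of the underside of the shank, z up along its axis. 20 to 45 g; a loose fit in its port.
- port_blue: The blue port block: fixed blue cube-like block 50 x 50 x 30 mm on top of the manifold bar (blue and orange may sit in either order). Origin: centre of its underside, 20 mm above the bench, z up. A 27 mm round hole, 26 mm deep, opens in the middle of its top, 50 mm above the bench. A stopper pushed home rests with its head's shoulder on the top, its underside 22 mm below the mouth (8 mm above this origin).
- port_orange: The orange port block: fixed orange cube-like block 50 x 50 x 30 mm on top of the manifold bar (blue and orange may sit in either order). Origin: centre of its underside, 20 mm above the bench, z up. A 27 mm round hole, 26 mm deep, opens in the middle of its top, 50 mm above the bench. A stopper pushed home rests with its head's shoulder on the top, its underside 22 mm below the mouth (8 mm above this origin).
- port_blue_hole0 (a point): Centre of the blue port's mouth, level with the block's top, 50 mm above the bench.
- port_orange_hole0 (a point): Centre of the orange port's mouth, level with the block's top, 50 mm above the bench.
- manifold: The fixed aluminium manifold bar, 60 x 360 x 20 mm, long along its own y, lying on the bench. Origin: centre of its underside, z up, -x side facing roughly to the robot. It carries the two port blocks (centred 40 mm and 140 mm along its +y) and, 100 mm along its -y, a white 50 x 50 x 30 mm valve block (top 50 mm above the bench) with the thumbscrew standing on it. A brass outlet stub sticks out 25 mm at its -y end.
- wing: Wing of the bleed thumbscrew: a black upright bar 46 mm long (own x), 12 mm thick (own y) and 35 mm tall, to be pinched across its thickness from above; it turns about the vertical axis through its middle and does not rise or sink. Origin: centre of its underside, on the turning axis, 55 mm above the bench; its top is 90 mm above the bench. A red stripe on its top marks the half towards its own -x. Under it is a thin steel collar, 24 mm across and 5 mm tall.
- wing_grip (a point): Point on the thumbscrew's turning axis inside the wing, 23.5 mm above the wing's underside (78.5 mm above the bench): a good height to grip.
- screw (a joint): Turn of the thumbscrew in rad: 0 when seated (a hard stop), growing as it is backed off counter-clockwise seen from above; a quarter turn is 1.571. At 0 the wing's axes lie along the manifold's and its red stripe points at the small red mark on the valve block (towards the manifold's -x side). It starts 1.9 to 2.7 rad open, stays where it is left, and needs about 0.06 N m to turn. It cannot open beyond 4 rad.
- beaker: Bystander: an empty glass beaker, 68 mm wide, 85 mm tall, to the right of the work. Origin: centre of its underside.
- bottle: Bystander: an amber bottle with blue cap, 60 mm wide, 110 mm tall, to the right of the work. Origin: centre of its underside.
- pipette: Bystander: a white hand pipette lying to the left of the work, about 250 mm long, 26 mm wide, 24 mm high. Origin: underside of its white body, x along its length to the tip.
Things that resemble listed ones, but are neither listed nor needed, are in the scene too. Leave any white or yellow look-alike of the stopper_orange alone.

How it is judged:
By the outcome, as a careful person would: the job done as asked, in the order asked, and still so for the second after the job is handed in, while the arm keeps its last pose, push and grip.
It also fails if it takes over 72 s, if anything falls off the work surface, if the arm or the gripper's body presses on something with over 40 N, if the wrist force passes 120 N, or if a joint passes its speed limit or range.

## Robot

A 6-joint arm with a two-finger parallel gripper is mounted at the origin on the work surface. World frame = base frame: x ahead of the robot, y to its left, z up, the work surface at z = 0. Lengths are in m, angles in rad, forces in N, time in s.
With the tool pointing down it reaches from about 0.35 to 0.975 m from the base axis. Payload 7.1 kg.
Tool frame: the origin (TCP) lies on the centre line of the jaws, within the pads' length; the fingertips stand 25 mm ahead of it and the grasp point (between the pads) lies 6 mm ahead of it (robot.tip_reach is the distance from the TCP to the fingertips, in m); z points along the fingers, y is the direction in which the jaws open and shut (so a half turn about z gives the same grasp; the last joint's range is limited). The gripper opens to 88 mm and grips with 3 to 60 N. Pads are 20 mm wide; open, the fingers measure 115 mm over their backs; the gripper's body (75 mm by 178 mm) begins 61 mm behind the grasp point.
Start: joints at [1.232, 0.423, 1.63, -0, 1.089, -0.019], TCP at [0.196, 0.593, 0.248] pointing down, gripper open.
Joint ranges: [-3, 3], [-0.9, 2.11], [0.09, 2.58], [-1.31, 4.45], [0.11, 2.69], [-2.54, 2.54]. Speed limits (rad/s): [2.39, 2.39, 3.01, 3.14, 3.14, 3.14].

## Interface

Orientations are given as a unit quaternion [x, y, z, w].
In Python, from rig import sensors, cams, robot gives the robot as it stands.
- The arm moves only by the tool send_rows, never from a script. Its argument "plan" is a list of rows, each a list of 4 numbers: the shift along the world's x, y, z in mm, then the turn about the world's z in degrees. A call has 1 to 8 rows; each row is the pose to reach, as a shift and turn from the pose commanded when the call began; what a row does not reach only later rows make up. A row lasts 1/8 s, in which the tool goes at most 62.5 mm and 10.7 degrees, less where a joint would pass 70% of its speed; a pose out of reach is approached as far as the arm can. A call with a gripper value outside its range is refused whole. "gripper" is the closure in counts, from 0 (fully open) to 255 (shut), set as the call begins (left out, the last holds). The fingers move at their own pace and stop on an object; "squeeze" is the grip in N (left out, the last holds). Time passes only in rows, so rows that repeat a pose let the fingers close. It gives the time, the measured TCP pose, the force and the opening at its end, in the units of the state.
- sensors.get_state(): the state, without advancing time (a new reading comes with each control period).
- cams.grab_frame(name): name is "scene" or "top"; returns (picture, depth): 384x512x3 uint8, red, green, blue; 384x512 float32, m along the optical axis (not along the pixel's ray), 0 where there is no reading.
- cams.camera_info(name): a dict with "fx", "fy", "cx", "cy" (pixels), "dist" ([k1, k2, p1, p2, k3] as OpenCV has them; the pictures are not rectified), "xyz" and "attitude" of the camera in the world. Camera axes: x right, y down, z forward; pixel columns grow to the right and rows downward; lengths in m; the calibration is good to about 2 mm. A picture is of the moment at which its call begins. camera_info takes no time and is no camera call.
- robot.sign_off(): hands the job in, once; it reports no verdict.
The state is a dict: "clock": time; "joint_pos": joint angles; "qd": joint speeds; "effort": joint torques, N m; "eef_pos": TCP position; "eef_rot": TCP orientation; "contact_force": force on the tool from outside, world axes, zero at the start; "moment": the same for the moment, N m; "grip_width": opening from 0.0 (shut) to 1.0 (fully open).
Only numpy, scipy, OpenCV 4.12 (cv2) and the standard library are available. Lean on these libraries where they do the work, as an engineer would, in place of code of your own. Each camera call takes 0.05 s, during which the arm holds its last target.

## Working session

There is one attempt and no reset: what is moved stays moved. The work goes in short steps, Python scripts to look and compute and a tool call to move; the robot and the scene stay as the last step left them, time stands still between calls to the robot, and variables do not carry over. Pictures are saved under pics/ and viewed, and the job is handed in when it is done.

Besides the shell and the picture viewer there is one more tool, called after "Emit:" as name(argument=value, ...) on one line, values as JSON. send_rows: Moves the arm, as the interface text tells. Its arguments: {"type":"object","properties":{"plan":{"type":"array"},"gripper":{"type":"number"},"squeeze":{"type":"number"}},"required":["plan"]}

```bash
ls; mkdir -p pics; cat > h.py <<'E'
import numpy as np,cv2
from scipy.spatial.transform import Rotation as R
def rot(a):
    a=np.array(a); return R.from_quat(a).as_matrix() if a.size==4 else a.reshape(3,3)
E
python3 - <<'E'
from rig import sensors,cams,robot
import cv2,pickle
print(sensors.get_state())
d={}
for n in ("top","scene"):
    i=cams.camera_info(n);print(n,i)
    p,z=cams.grab_frame(n);d[n]=(p,z,i);cv2.imwrite(f"pics/{n}0.png",cv2.cvtColor(p,cv2.COLOR_RGB2BGR))
pickle.dump(d,open("f0.pkl","wb"))
print(robot.tip_reach)
E
```

```text
pics
{'clock': 0.0, 'joint_pos': array([ 1.23199136e+00,  4.23841679e-01,  1.63069080e+00,  1.00887534e-05,
        1.08864083e+00, -1.90124651e-02]), 'qd': array([-0.00054359,  0.00011014, -0.001058  , -0.00118537,  0.00015892,
        0.0020806 ]), 'effort': array([-7.13098052e-05, -5.44606733e+01, -2.73668844e+01,  6.43197703e-02,
        2.27321126e-02, -6.77510434e-05]), 'eef_pos': array([0.1962843 , 0.59281633, 0.24690085]), 'eef_rot': array([ 1.59218046e-01,  9.87243126e-01, -7.76916085e-04, -1.45039237e-04]), 'contact_force': array([-0.52841929,  0.06158564,  0.35122235]), 'moment': array([ 0.05289453,  0.03438069, -0.00392734]), 'grip_width': 1.0013338446929168}
top {'fx': 431.2558153567634, 'fy': 431.2558153567634, 'cx': 257.9707391358964, 'cy': 193.4879445335142, 'dist': array([0.04752512, 0.        , 0.        , 0.        , 0.        ]), 'xyz': array([ 3.08521347e-01, -1.85871272e-04,  1.14974883e+00]), 'attitude': array([ 0.70836422, -0.69948756,  0.06442073, -0.06919002])}
scene {'fx': 429.10163378074856, 'fy': 429.10163378074856, 'cx': 259.89651166403553, 'cy': 194.52898001372802, 'dist': array([-0.00867716,  0.        ,  0.        ,  0.        ,  0.        ]), 'xyz': array([1.23184738, 0.12274243, 0.74711265]), 'attitude': array([ 0.59576139,  0.69303448, -0.30712586, -0.2654153 ])}
0.025
```

View pics/top0.png

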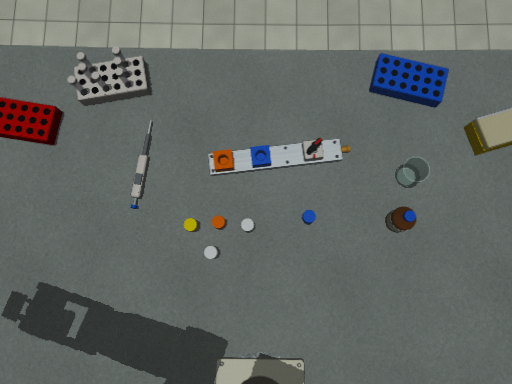

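View pics/scene0.png

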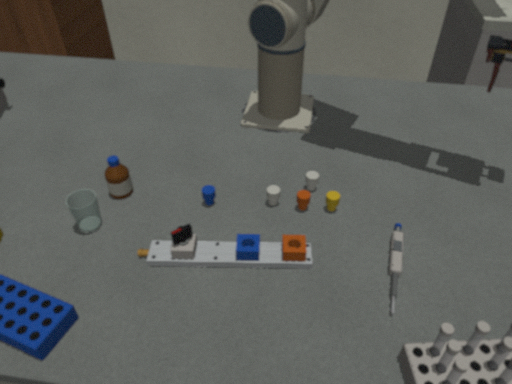

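```bash
python3 - <<'E'
import pickle,cv2,numpy as np
d=pickle.load(open("f0.pkl","rb"))
p=cv2.cvtColor(d["top"][0],cv2.COLOR_RGB2BGR)
a=cv2.resize(p[130:180,200:360],None,fx=5,fy=5,interpolation=cv2.INTER_CUBIC)
b=cv2.resize(p[200:265,170:330],None,fx=5,fy=5,interpolation=cv2.INTER_CUBIC)
cv2.imwrite("pics/c1.png",np.vstack([a,b]))
p=cv2.cvtColor(d["scene"][0],cv2.COLOR_RGB2BGR)
cv2.imwrite("pics/c2.png",cv2.resize(p[165:275,130:350],None,fx=3.6,fy=3.6,interpolation=cv2.INTER_CUBIC))
E
```

```text
(no output)
```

View pics/c1.png

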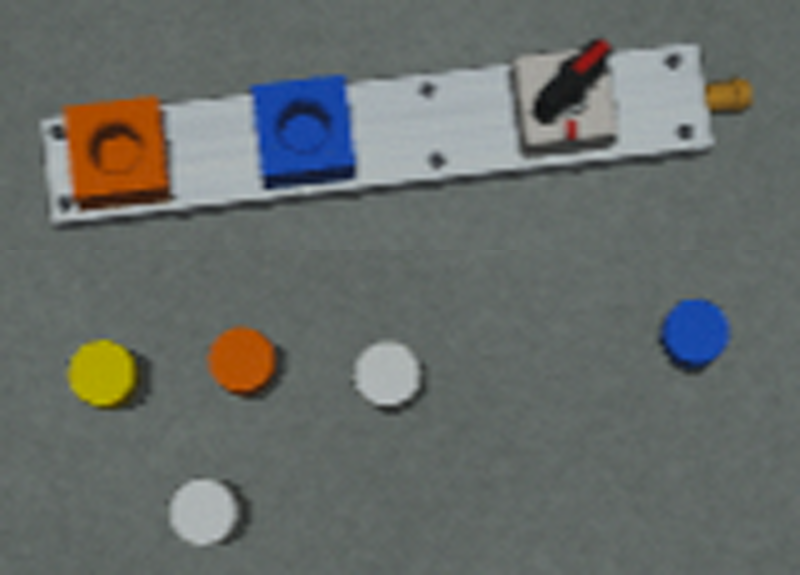

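View pics/c2.png

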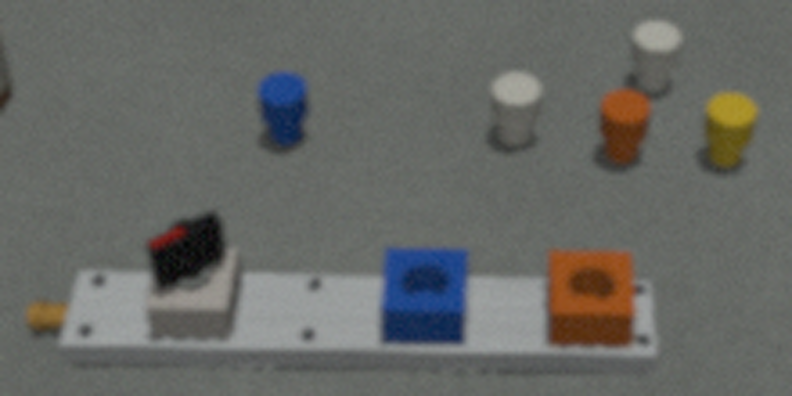

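Could be taken for the orange stopper, in top-view pixels: yellow (191,225), white (247,225), white (210,253). The orange one is (219,222) and the only blue stopper is (308,216). The orange port is at (223,160), the blue port at (261,156), and the wing at (315,146) with its red end pointing up and to the right.

```bash
cat >> h.py <<'E'
def K(i): return np.array([[i['fx'],0,i['cx']],[0,i['fy'],i['cy']],[0,0,1.]])
def ray(i,uv):
    uv=np.array(uv,float).reshape(-1,1,2)
    n=cv2.undistortPoints(uv,K(i),i['dist']).reshape(-1,2)
    return np.c_[n,np.ones(len(n))]@rot(i['attitude']).T
def atz(i,uv,z):
    r=ray(i,uv);return i['xyz']+r*((z-i['xyz'][2])/r[:,2])[:,None]
def cloud(i,mask,dep):
    v,u=np.nonzero(mask&(dep>0)); return i['xyz']+ray(i,np.c_[u,v])*dep[v,u][:,None]
def proj(i,P):
    Rm=rot(i['attitude']); c=(np.atleast_2d(P)-i['xyz'])@Rm
    n=c[:,:2]/c[:,2:]; r2=(n**2).sum(1,keepdims=True); return n*(1+i['dist'][0]*r2)*[i['fx'],i['fy']]+[i['cx'],i['cy']]
def circ(xy):
    A=np.c_[2*xy,np.ones(len(xy))];s=np.linalg.lstsq(A,(xy**2).sum(1),rcond=None)[0];return s[:2],np.sqrt(s[2]+s[:2]@s[:2])
E
python3 - <<'E'
from h import *
import pickle
d=pickle.load(open("f0.pkl","rb"))
for n in ("top","scene"):
    p,z,i=d[n]; hsv=cv2.cvtColor(p,cv2.COLOR_RGB2HSV); H,S,V=[hsv[...,k].astype(int) for k in range(3)]
    masks={'orange':(H<14)&(H>4)&(S>170)&(V>110),'blue':(H>105)&(H<125)&(S>150)&(V>60)}
    print(n,'bench z', cloud(i,np.ones_like(H,bool)&(np.indices(H.shape)[0]>200),z)[:,2].__array__().mean().round(4))
    for c,m in masks.items():
        nl,lab,st,ce=cv2.connectedComponentsWithStats(m.astype(np.uint8))
        for k in range(1,nl):
            if st[k,4]>60 and st[k,4]<900:
                P=cloud(i,lab==k,z)
                top=np.percentile(P[:,2],85); T=P[abs(P[:,2]-top)<.005]
                # top-plane intersect
                zt=.046 if st[k,0]>0 and top<.0485 else .05
                print(c,ce[k].round(1),st[k,4],'z85',top.round(4),'meanTop',T[:,:2].mean(0).round(4),'ext',np.ptp(T[:,:2],axis=0).round(3),'ray',atz(i,ce[k],.046)[0][:2].round(4),atz(i,ce[k],.05)[0][:2].round(4))
E
```

```text
top bench z 0.0004
orange [223.  159.2] 303 z85 0.051 meanTop [0.6108 0.1028] ext [0.052 0.051] ray [0.611  0.1024] [0.6099 0.1021]
orange [218.1 221.5] 102 z85 0.0482 meanTop [0.4452 0.1114] ext [0.029 0.029] ray [0.4453 0.1104] [0.4448 0.11  ]
blue [260.2 154.9] 337 z85 0.0506 meanTop [0.6238 0.0044] ext [0.054 0.053] ray [0.6242 0.0041] [0.623  0.0041]
blue [308.6 215.9] 136 z85 0.047 meanTop [ 0.4628 -0.1235] ext [0.032 0.033] ray [ 0.4626 -0.1226] [ 0.462  -0.1222]
blue [409.3 215.6] 106 z85 0.1108 meanTop [ 0.4584 -0.3577] ext [0.027 0.027] ray [ 0.4669 -0.3797] [ 0.4664 -0.3783]
scene bench z 0.0073
orange [303.5 194.6] 85 z85 0.0472 meanTop [0.4483 0.1132] ext [0.032 0.027] ray [0.4485 0.1134] [0.453  0.1134]
orange [293.5 244.2] 294 z85 0.0509 meanTop [0.6144 0.1041] ext [0.052 0.049] ray [0.6117 0.1039] [0.6152 0.104 ]
blue [112.6 160.5] 77 z85 0.1113 meanTop [ 0.4627 -0.3549] ext [0.024 0.024] ray [ 0.3898 -0.4009] [ 0.3946 -0.3979]
blue [208.4 193.9] 166 z85 0.0467 meanTop [ 0.4673 -0.1208] ext [0.031 0.027] ray [ 0.4813 -0.1163] [ 0.4855 -0.115 ]
blue [247.5 246.4] 495 z85 0.0507 meanTop [0.6277 0.0062] ext [0.053 0.048] ray [0.6328 0.0068] [0.6363 0.0074]
```

Emit:
send_rows(plan=[[30,-55,0,4],[55,-110,0,8],[85,-165,0,12],[115,-220,0,18.4],[145,-275,0,18.4],[170,-325,-20,18.4],[195,-380,-40,18.4],[225,-435,-60,18.4]], gripper=105, squeeze=10)

```text
clock: 1.1
eef_pos: [0.4198, 0.1602, 0.1885]
eef_rot: [-0.001, 1.0, 0.0, 0.0]
contact_force: [1.5, 0.9, 0.6]
grip_width: 0.593
```

Emit:
send_rows(plan=[[15,-25,-30,0],[25.7,-45.5,-65,0],[25.7,-45.5,-65,0],[25.7,-45.5,-65,0]])

```text
clock: 1.6
eef_pos: [0.4451, 0.1169, 0.1245]
eef_rot: [-0.001, 1.0, 0.0, -0.0]
contact_force: [-0.4, 0.7, 0.3]
grip_width: 0.59
```

```bash
python3 - <<'E'
from rig import sensors,cams
import cv2
p,z=cams.grab_frame("scene");cv2.imwrite("pics/s1.png",cv2.resize(cv2.cvtColor(p,cv2.COLOR_RGB2BGR)[120:280,190:390],None,fx=3.8,fy=3.5,interpolation=cv2.INTER_CUBIC))
s=sensors.get_state();print(s['eef_pos'],s['qd'],s['clock'],s['joint_pos'])
E
```

```text
[0.44535758 0.11725056 0.12494559] [ 0.0091595  -0.0129407  -0.00132375  0.0013233  -0.00543405 -0.00427816] 1.65 [ 2.31512950e-01  3.87329190e-01  2.06784219e+00  1.93713063e-04
  6.85305358e-01 -1.34136232e+00]
```

View pics/s1.png

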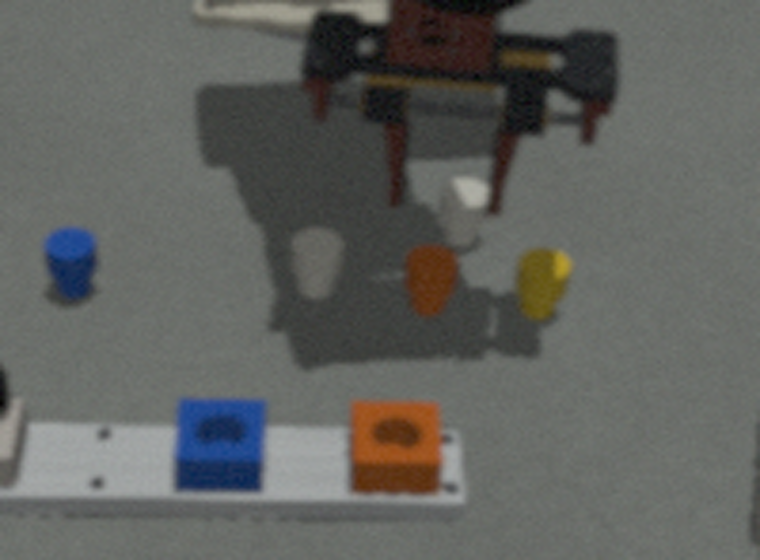

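Emit:
send_rows(plan=[[1.6,-5,-20,0],[1.6,-5,-50,0],[1.6,-5,-75,0],[1.6,-5,-75,0]])

```text
clock: 2.15
eef_pos: [0.4461, 0.1123, 0.049]
eef_rot: [-0.001, 1.0, -0.0, -0.001]
contact_force: [-1.1, -0.1, 0.1]
grip_width: 0.589
```

Emit:
send_rows(plan=[[0,0,0,0],[0,0,0,0],[0,0,0,0],[0,0,0,0]], gripper=255, squeeze=5)

```text
clock: 2.65
eef_pos: [0.4477, 0.1119, 0.0499]
eef_rot: [-0.0, 1.0, 0.0, 0.001]
contact_force: [-0.3, 3.9, 6.9]
grip_width: 0.376
```

Emit:
send_rows(plan=[[0,0,0,0],[0,0,30,0],[0,0,65,0],[50,-3,65,0],[100,-6,65,0],[150,-9,65,0],[165.5,-9,65,0],[165.5,-9,65,0]], squeeze=20)

```text
clock: 3.65
eef_pos: [0.612, 0.1023, 0.1136]
eef_rot: [-0.0, 1.0, -0.0, -0.0]
contact_force: [-0.2, -0.6, -0.9]
grip_width: 0.375
```

Emit:
send_rows(plan=[[0,0,0,0],[0,0,0,0]])

```text
clock: 3.9
eef_pos: [0.6108, 0.1026, 0.1139]
eef_rot: [-0.001, 1.0, -0.0, -0.001]
contact_force: [-0.7, -0.5, -0.1]
grip_width: 0.372
```

```bash
python3 - <<'E'
from rig import sensors,cams
import cv2
p,z=cams.grab_frame("scene");cv2.imwrite("pics/s2.png",cv2.resize(cv2.cvtColor(p,cv2.COLOR_RGB2BGR)[150:280,220:380],None,fx=4.5,fy=4.5,interpolation=cv2.INTER_CUBIC))
s=sensors.get_state();print(s['eef_pos'],s['contact_force'],s['grip_width'])
E
```

```text
[0.61114104 0.10260725 0.11405103] [-0.38093212 -0.07429708 -0.93783486] 0.3718759493152769
```

View pics/s2.png

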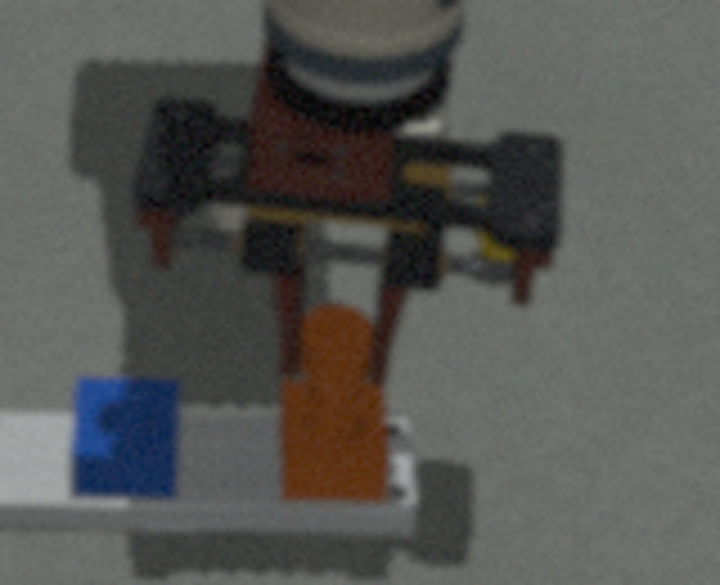

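Emit:
send_rows(plan=[[0,0,-10,0],[0,0,-18,0],[0,0,-22,0],[0,0,-22,0]])

```text
clock: 4.45
eef_pos: [0.6121, 0.1027, 0.0914]
eef_rot: [-0.001, 1.0, 0.0, -0.0]
contact_force: [1.5, 3.1, -1.2]
grip_width: 0.373
```

Emit:
send_rows(plan=[[0,0.3,-4,0],[0,0.3,-8,0],[0,0.3,-12,0],[0,0.3,-14,0],[0,0.3,-14,0]])

```text
clock: 5.08
eef_pos: [0.6125, 0.1031, 0.0781]
eef_rot: [-0.001, 1.0, 0.0, 0.0]
contact_force: [1.6, 4.0, 1.8]
grip_width: 0.378
```

Emit:
send_rows(plan=[[0,0,-1.5,0],[0,0,-1.5,0]])

```text
clock: 5.32
eef_pos: [0.6128, 0.1033, 0.0776]
eef_rot: [-0.001, 1.0, 0.0, 0.001]
contact_force: [-1.0, 4.4, 8.5]
grip_width: 0.375
```

Emit:
send_rows(plan=[[0,0,0,0],[0,0,0,0],[0,0,20,0],[0,0,50,0],[-40,-30,50,0],[-80,-70,50,0],[-100,-120,50,0],[-120,-170,50,0]], gripper=105)

```text
clock: 6.32
eef_pos: [0.4917, -0.0686, 0.1278]
eef_rot: [-0.001, 1.0, -0.0, 0.001]
contact_force: [0.6, -0.8, 0.2]
grip_width: 0.588
```

```bash
python3 - <<'E'
from rig import sensors,cams
from h import *
i=cams.camera_info("scene")
p,z=cams.grab_frame("scene");cv2.imwrite("pics/s3.png",cv2.resize(cv2.cvtColor(p,cv2.COLOR_RGB2BGR)[150:280,220:380],None,fx=4.5,fy=4.5,interpolation=cv2.INTER_CUBIC))
hsv=cv2.cvtColor(p,cv2.COLOR_RGB2HSV).astype(int)
m=(hsv[...,0]<14)&(hsv[...,0]>4)&(hsv[...,1]>170); m[:, :270]=0;m[:,315:]=0
P=cloud(i,m,z);print(np.percentile(P[:,2],[50,80,90,95,99]).round(4))
T=P[P[:,2]>.068];print(len(T),T.mean(0))
s=sensors.get_state();print(s['eef_pos'],s['contact_force'],s['grip_width'])
E
```

```text
[0.0508 0.0732 0.0743 0.0748 0.0761]
153 [0.61518543 0.10282339 0.07349382]
[ 0.48914042 -0.07261437  0.12746797] [-2.48444133 -2.16032314 -0.41559027] 0.5878837993755232
```

View pics/s3.png

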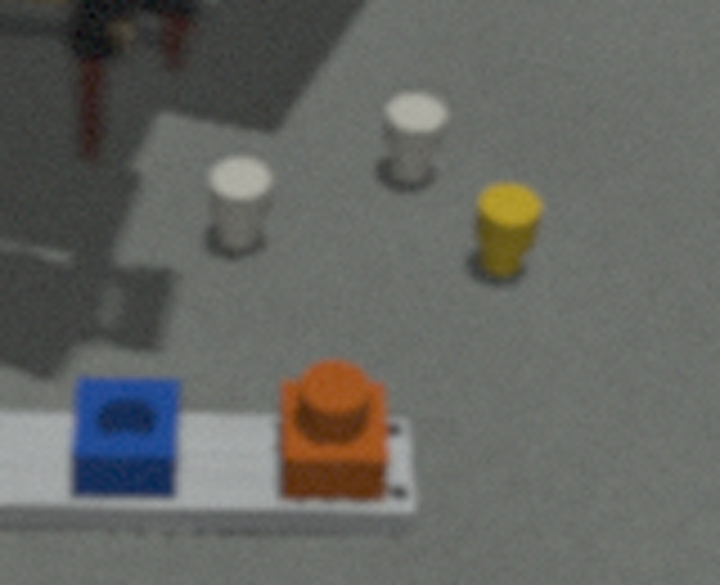

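The orange stopper sits upright in the orange port, head top at 74 mm, which is fully home. Next is the blue one.

Emit:
send_rows(plan=[[-26,-53,-30,0],[-26,-53,-40,0],[-26,-53,-40,0],[-26,-53,-40,0]])

```text
clock: 6.88
eef_pos: [0.4673, -0.1196, 0.0872]
eef_rot: [-0.001, 1.0, -0.0, 0.001]
contact_force: [-0.2, 0.4, -0.6]
grip_width: 0.589
```

```bash
python3 - <<'E'
from rig import sensors
s=sensors.get_state();print(s['eef_pos'],s['qd'].round(3))
E
```

```text
[ 0.46729035 -0.11959704  0.08723609] [ 0.01  -0.003 -0.001 -0.001 -0.003 -0.002]
```

Emit:
send_rows(plan=[[-2,-2.5,-15,0],[-2,-2.5,-30,0],[-2,-2.5,-37.2,0],[-2,-2.5,-37.2,0],[-2,-2.5,-37.2,0]])

```text
clock: 7.5
eef_pos: [0.4644, -0.1227, 0.0493]
eef_rot: [-0.001, 1.0, 0.0, -0.0]
contact_force: [0.6, 0.8, 0.5]
grip_width: 0.587
```

Emit:
send_rows(plan=[[0,0,0,0],[0,0,0,0],[0,0,0,0],[0,0,0,0],[0,0,0,0]], gripper=255, squeeze=20)

```text
clock: 8.12
eef_pos: [0.4644, -0.1228, 0.0495]
eef_rot: [-0.001, 1.0, -0.0, 0.0]
contact_force: [-0.1, -0.7, 2.2]
grip_width: 0.374
```

Emit:
send_rows(plan=[[0,0,30,0],[0,0,65,0],[45,36,65,0],[90,72,65,0],[135,108,65,0],[160.5,127.7,65,0],[160.5,127.7,65,0],[160.5,127.7,65,0]])

```text
clock: 9.12
eef_pos: [0.6235, 0.0047, 0.1137]
eef_rot: [-0.001, 1.0, -0.0, -0.001]
contact_force: [-0.5, -0.7, -0.7]
grip_width: 0.376
```

Emit:
send_rows(plan=[[0,0,0,0],[0,0,-10,0],[0,0,-18,0],[0,0,-22,0],[0,0,-22,0]])

```text
clock: 9.75
eef_pos: [0.6244, 0.0049, 0.0917]
eef_rot: [-0.001, 1.0, 0.0, -0.0]
contact_force: [-0.8, 0.2, -0.6]
grip_width: 0.376
```

Emit:
send_rows(plan=[[0,0,-4,0],[0,0,-8,0],[0,0,-12,0],[0,0,-15.5,0],[0,0,-15.5,0],[0,0,-15.5,0]])

```text
clock: 10.5
eef_pos: [0.6249, 0.0052, 0.077]
eef_rot: [-0.001, 1.0, 0.0, 0.0]
contact_force: [-0.3, 1.3, 2.6]
grip_width: 0.371
```

Emit:
send_rows(plan=[[0,0,-1.2,0],[0,0,-1.2,0]])

```text
clock: 10.75
eef_pos: [0.6249, 0.0052, 0.0769]
eef_rot: [-0.001, 1.0, 0.0, 0.0]
contact_force: [-5.0, 1.9, 13.0]
grip_width: 0.374
```

Emit:
send_rows(plan=[[0,0,0,0],[0,0,0,0],[0,0,20,0],[0,0,60,0],[-50,-10,80,0],[-110,-20,80,0],[-150,-30,80,0],[-150,-30,80,0]], gripper=105)

```text
clock: 11.75
eef_pos: [0.4722, -0.0254, 0.1565]
eef_rot: [-0.0, 1.0, 0.0, -0.001]
contact_force: [1.2, 0.3, 0.8]
grip_width: 0.589
```

```bash
python3 - <<'E'
from rig import sensors,cams
from h import *
import pickle
d={}
for n in ("scene","top"):
    i=cams.camera_info(n)
    p,z=cams.grab_frame(n);d[n]=(p,z,i)
    hsv=cv2.cvtColor(p,cv2.COLOR_RGB2HSV).astype(int)
    for c,(a,b) in {'o':(4,14),'b':(105,125)}.items():
        P=cloud(i,(hsv[...,0]>a)&(hsv[...,0]<b)&(hsv[...,1]>150),z)
        P=P[(abs(P[:,1]-.055)<.1)&(P[:,0]>.57)&(P[:,2]<.1)];print(n,c,np.percentile(P[:,2],[50,90,95]).round(4),P[P[:,2]>.068].mean(0))
pickle.dump(d,open("f1.pkl","wb"))
p=cv2.cvtColor(d["scene"][0],cv2.COLOR_RGB2BGR);a=cv2.resize(p[210:275,130:320],None,fx=4,fy=4,interpolation=cv2.INTER_CUBIC)
p=cv2.cvtColor(d["top"][0],cv2.COLOR_RGB2BGR);b=cv2.resize(p[125:200,190:380],None,fx=4,fy=4,interpolation=cv2.INTER_CUBIC)
cv2.imwrite("pics/s4.png",np.vstack([a,b]))
w=cv2.resize(p[130:165,295:335],None,fx=15,fy=15,interpolation=cv2.INTER_CUBIC);cv2.imwrite("pics/wt.png",w)
p=cv2.cvtColor(d["scene"][0],cv2.COLOR_RGB2BGR);cv2.imwrite("pics/ws.png",cv2.resize(p[218:265,160:205],None,fx=12,fy=12,interpolation=cv2.INTER_CUBIC))
E
```

```text
scene o [0.0507 0.0742 0.0751] [0.61478058 0.10332654 0.07345464]
scene b [0.0508 0.0744 0.0749] [0.62775962 0.00489056 0.07327841]
top o [0.0511 0.0744 0.075 ] [0.6095166  0.10283811 0.07293372]
top b [0.0519 0.0755 0.0768] [0.63401258 0.00431482 0.07390974]
```

View pics/s4.png

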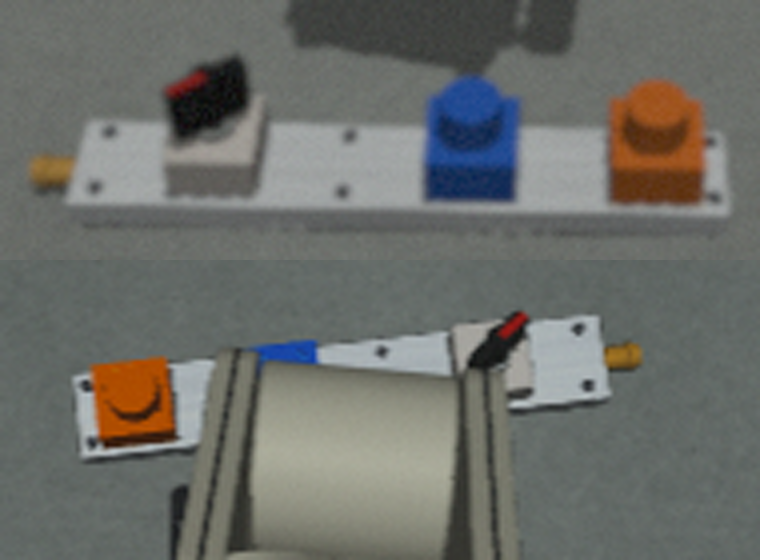

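View pics/wt.png

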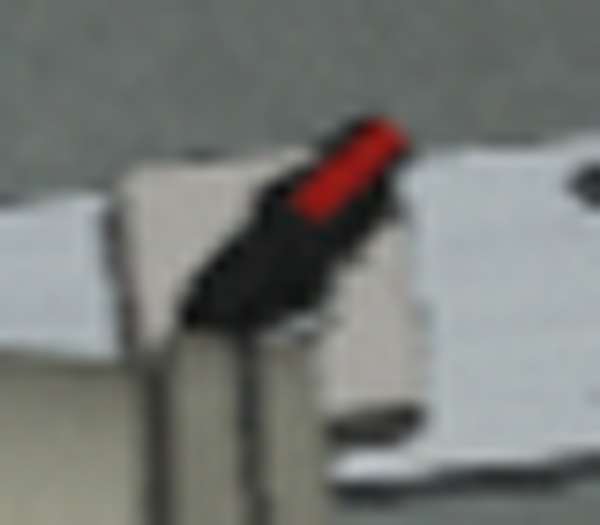

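View pics/ws.png

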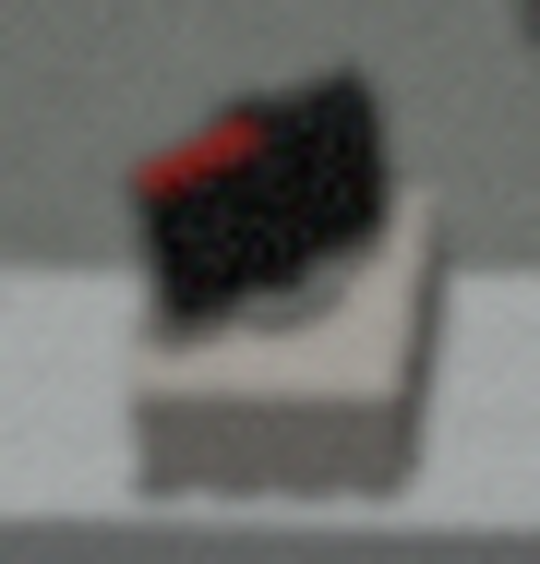

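```bash
python3 - <<'E'
from h import *
import pickle
d=pickle.load(open("f0.pkl","rb")); d1=pickle.load(open("f1.pkl","rb"))
B=np.array([.0017,.0010]);Bs=-np.array([.0019,.0009])
for n,b,(ox,oy,s),pts in (("top",B,(295,130,15),[(392,135),(313,207)]),("scene",Bs,(160,218,12),[(148,183),(252,132)])):
    p,z,i=d1[n]
    uv=[((x+.5)/s-.5+ox,(y+.5)/s-.5+oy) for x,y in pts]
    P=atz(i,uv,.09)[:,:2]+b; v=P[0]-P[1]; print(n,'outer,inner',P.round(4),np.degrees(np.arctan2(v[1],v[0])).round(1),np.hypot(*v).round(4))
# manifold edges top, crop c1 (200,130,5): bottom edge at z~0.02 (top face edge)
i=d["top"][2]
for z,pts in ((.02,[(45,121),(697,46)]),(.02,[(55,217),(710,148)])):
    uv=[((x+.5)/5-.5+200,(y+.5)/5-.5+130) for x,y in pts]
    P=atz(i,uv,z)[:,:2]+B; v=P[0]-P[1]; print('edge',P.round(4),'yaw',np.degrees(np.arctan2(-v[0],v[1])).round(2),np.hypot(*v))
# white valve block top in depth
for n,b in (("top",B),("scene",Bs)):
    p,z,i=d[n]; P=cloud(i,np.ones(z.shape,bool),z); P[:,:2]+=b
    q=P[(np.hypot(P[:,0]-.644,P[:,1]+.134)<.05)]
    T=q[abs(q[:,2]-.05)<.004]; print(n,len(T),cv2.minAreaRect((T[:,:2]*1000).astype(np.float32)))
    W=q[(q[:,2]>.084)&(q[:,2]<.096)]; r=cv2.minAreaRect((W[:,:2]*1000).astype(np.float32)); 
    c=W[:,:2]-W[:,:2].mean(0); e=np.linalg.svd(c,full_matrices=False)[2][0];print('wing',len(W),W.mean(0).round(4),r,np.degrees(np.arctan2(e[1],e[0])))
u=np.array([.6127,.1032])-np.array([.6249,.0052]);print('yaw ports',np.degrees(np.arctan2(-u[0],u[1])), 'axis',np.array([.6249,.0052])-1.4*u)
E
```

```text
top outer,inner [[ 0.6582 -0.1491]
 [ 0.6453 -0.1356]] -46.4 0.0187
scene outer,inner [[ 0.6557 -0.1486]
 [ 0.6413 -0.1342]] -44.8 0.0204
edge [[ 0.6346  0.1453]
 [ 0.6809 -0.2088]] yaw 7.45 0.35716572312748895
edge [[ 0.5812  0.1381]
 [ 0.6235 -0.2146]] yaw 6.85 0.35531337910827565
top 188 ((643.0350952148438, -134.95945739746094), (49.342281341552734, 50.02678298950195), 6.447458267211914)
wing 88 [ 0.6423 -0.1337  0.0889] ((643.161865234375, -134.26400756835938), (14.898384094238281, 44.631317138671875), 48.31980514526367) 133.8324720957828
scene 236 ((642.7352905273438, -134.42947387695312), (49.635799407958984, 50.76439666748047), 9.105966567993164)
wing 123 [ 0.6434 -0.1346  0.0893] ((642.1734619140625, -135.36497497558594), (17.904111862182617, 44.96454620361328), 39.15869903564453) -44.76155281598575
yaw ports 7.096231734637661 axis [ 0.64198 -0.132  ]
```

Emit:
send_rows(plan=[[40,-26,0,-10],[80,-52,0,-20],[120,-78,0,-30],[160,-104,0,-40],[170.5,-108.6,0,-45.5],[170.5,-108.6,-10,-45.5],[170.5,-108.6,-20,-45.5],[170.5,-108.6,-20,-45.5]])

```text
clock: 12.85
eef_pos: [0.644, -0.1329, 0.1341]
eef_rot: [0.385, 0.923, -0.0, -0.001]
contact_force: [-0.4, 0.0, 0.3]
grip_width: 0.594
```

```bash
python3 - <<'E'
from rig import sensors,cams
from h import *
p,z=cams.grab_frame("scene");cv2.imwrite("pics/s5.png",cv2.resize(cv2.cvtColor(p,cv2.COLOR_RGB2BGR)[150:280,110:270],None,fx=4.5,fy=4.5,interpolation=cv2.INTER_CUBIC))
s=sensors.get_state();print(s['eef_pos'],s['joint_pos'].round(3),rot(s['eef_rot']).round(3)[:2,1],s['moment'])
E
```

```text
[ 0.64445471 -0.13301549  0.13488174] [-0.222  0.605  1.619  0.     0.92  -1.001] [0.711 0.703] [-0.05254867  0.00048365  0.01864591]
```

View pics/s5.png

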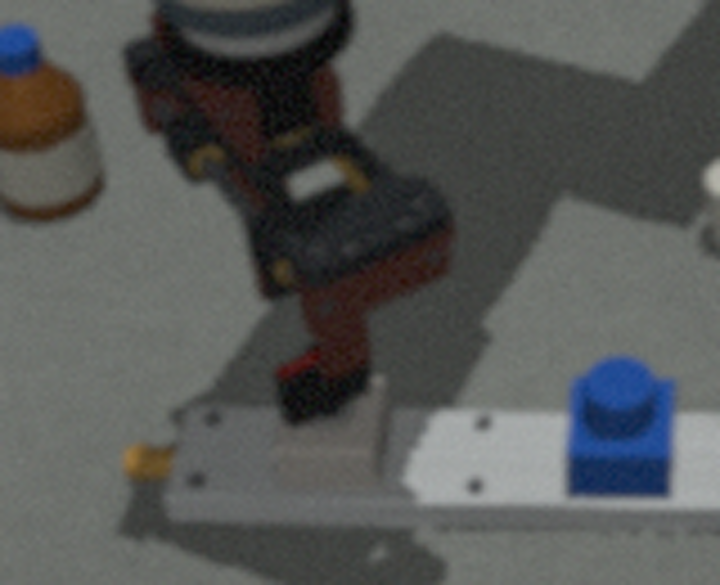

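Emit:
send_rows(plan=[[-1.5,-1,-20,0],[-1.5,-1,-40,0],[-1.5,-1,-50,0],[-1.5,-1,-50,0]])

```text
clock: 13.4
eef_pos: [0.6429, -0.1344, 0.0841]
eef_rot: [0.386, 0.922, -0.0, -0.001]
contact_force: [0.8, -1.0, 0.4]
grip_width: 0.588
```

Emit:
send_rows(plan=[[0,0,0,0],[0,0,0,0],[0,0,0,0],[0,0,0,0],[0,0,0,0],[0,0,0,0]], gripper=255, squeeze=20)

```text
clock: 14.15
eef_pos: [0.6441, -0.1345, 0.0859]
eef_rot: [0.386, 0.922, 0.0, 0.0]
contact_force: [0.7, 2.3, 1.5]
grip_width: 0.135
```

```bash
cat > st.py <<'E'
from rig import sensors
from h import *
s=sensors.get_state();R_=rot(s['eef_rot']);print(s['clock'],s['eef_pos'].round(4),'jaw',np.degrees(np.arctan2(R_[1,1],R_[0,1])).round(2),'F',s['contact_force'].round(1),'M',s['moment'].round(3),s['grip_width'].round(3),'q6',s['joint_pos'][5].round(3),s['effort'][5].round(3))
E
python3 st.py
```

```text
Traceback (most recent call last):
  File "st.py", line 3, in <module>
    s=sensors.get_state();R_=rot(s['eef_rot']);print(s['clock'],s['eef_pos'].round(4),'jaw',np.degrees(np.arctan2(R_[1,1],R_[0,1])).round(2),'F',s['contact_force'].round(1),'M',s['moment'].round(3),s['grip_width'].round(3),'q6',s['joint_pos'][5].round(3),s['effort'][5].round(3))
                                                                                                                                                                                                      ^^^^^^^^^^^^^^^^^^^^^
AttributeError: 'float' object has no attribute 'round'
```

Emit:
send_rows(plan=[[0,0,0,-10],[0,0,0,-20],[0,0,0,-30],[0,0,0,-40],[0,0,0,-50],[0,0,0,-60],[0,0,0,-70],[0,0,0,-80]])

```text
clock: 15.15
eef_pos: [0.6417, -0.1347, 0.0859]
eef_rot: [0.89, 0.456, -0.002, -0.001]
contact_force: [-8.3, 0.9, 10.4]
grip_width: 0.138
```

```bash
sed -i "s/s\['grip_width'\].round(3)/round(s['grip_width'],3)/" st.py; python3 st.py
```

```text
15.15 [ 0.6417 -0.1347  0.0859] jaw -35.73 F [-8.3  0.9 10.4] M [0.109 1.431 0.123] 0.138 q6 0.4 -1.75
```

Emit:
send_rows(plan=[[0,0,0,-8],[0,0,0,-16],[0,0,0,-24],[0,0,0,-32],[0,0,0,-36],[0,0,0,-40],[0,0,0,-40]])

```text
clock: 16.02
eef_pos: [0.641, -0.1336, 0.0858]
eef_rot: [0.992, 0.126, -0.003, -0.001]
contact_force: [-10.1, 4.6, 12.4]
grip_width: 0.136
```

```bash
python3 st.py
```

```text
16.025 [ 0.641  -0.1336  0.0858] jaw -75.47 F [-10.1   4.6  12.4] M [ 0.77   1.782 -0.063] 0.136 q6 1.093 0.244
```

Emit:
send_rows(plan=[[-0.7,0.3,0.5,0],[-1.5,0.5,1,-2],[-1.5,0.5,1,-4],[-1.5,0.5,1,-4]])

```text
clock: 16.52
eef_pos: [0.6409, -0.1334, 0.0859]
eef_rot: [0.996, 0.091, -0.002, -0.001]
contact_force: [-5.0, 4.4, 0.4]
grip_width: 0.132
```

```bash
python3 st.py
```

```text
16.525 [ 0.6409 -0.1334  0.0859] jaw -79.51 F [-5.   4.4  0.4] M [ 0.744  0.795 -0.057] 0.132 q6 1.164 0.086
```

Emit:
send_rows(plan=[[-0.5,0.3,0,-2],[-0.7,0.5,0,-4],[-0.7,0.5,0,-6],[-0.7,0.5,0,-6]])

```text
clock: 17.02
eef_pos: [0.6407, -0.1333, 0.086]
eef_rot: [0.999, 0.04, -0.001, -0.0]
contact_force: [-3.8, 3.3, -3.7]
grip_width: 0.141
```

```bash
python3 st.py
```

```text
17.025 [ 0.6407 -0.1333  0.086 ] jaw -85.46 F [-3.8  3.3 -3.7] M [0.664 0.718 0.581] 0.141 q6 1.268 0.695
```

Emit:
send_rows(plan=[[-0.2,0.2,-0.3,-1],[-0.2,0.2,-0.3,-2],[-0.2,0.2,-0.3,-2]])

```text
clock: 17.4
eef_pos: [0.6408, -0.1333, 0.086]
eef_rot: [1.0, 0.022, -0.001, -0.0]
contact_force: [-3.9, 3.2, -3.0]
grip_width: 0.147
```

```bash
python3 st.py; python3 - <<'E'
from rig import cams
from h import *
for n,(a,b,c,d) in {"scene":(200,275,140,240),"top":(120,180,270,350)}.items():
    p,z=cams.grab_frame(n);cv2.imwrite(f"pics/{n}6.png",cv2.resize(cv2.cvtColor(p,cv2.COLOR_RGB2BGR)[a:b,c:d],None,fx=7,fy=7,interpolation=cv2.INTER_CUBIC))
E
```

```text
17.4 [ 0.6408 -0.1333  0.086 ] jaw -87.45 F [-3.9  3.2 -3. ] M [0.584 0.827 0.59 ] 0.147 q6 1.303 0.666
```

View pics/scene6.png

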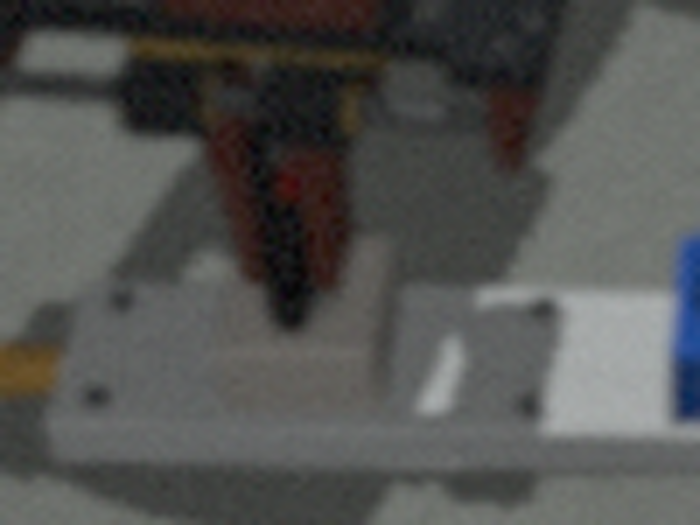

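Emit:
send_rows(plan=[[0,0,0,10],[0,0,0,20],[0,0,0,30],[0,0,0,40],[0,0,0,50],[0,0,0,60],[0,0,0,70],[0,0,0,78]])

```text
clock: 18.5
eef_pos: [0.6423, -0.1348, 0.086]
eef_rot: [0.762, 0.648, 0.0, 0.001]
contact_force: [1.9, -3.1, -9.1]
grip_width: 0.137
```

```bash
python3 st.py
```

```text
18.5 [ 0.6423 -0.1348  0.086 ] jaw -9.25 F [ 1.9 -3.1 -9.1] M [-0.585 -0.149 -0.128] 0.137 q6 -0.062 1.245
```

Emit:
send_rows(plan=[[0,0,0,6],[0,0,0,12],[0,0,0,16],[0,0,0,16],[0,0,0,16]])

```text
clock: 19.12
eef_pos: [0.6428, -0.1349, 0.086]
eef_rot: [0.666, 0.746, 0.0, 0.002]
contact_force: [4.9, -4.3, -12.2]
grip_width: 0.132
```

```bash
python3 st.py; python3 - <<'E'
from rig import cams
from h import *
import pickle
p,z=cams.grab_frame("scene");pickle.dump((p,z),open("f2.pkl","wb"));p=cv2.cvtColor(p,cv2.COLOR_RGB2BGR)
cv2.imwrite("pics/s7.png",cv2.resize(p[205:275,140:240],None,fx=8,fy=8,interpolation=cv2.INTER_CUBIC))
cv2.imwrite("pics/s7f.png",p)
E
```

```text
19.125 [ 0.6428 -0.1349  0.086 ] jaw 6.43 F [  4.9  -4.3 -12.2] M [-0.776 -0.546  0.085] 0.132 q6 -0.336 0.044
```

View pics/s7.png

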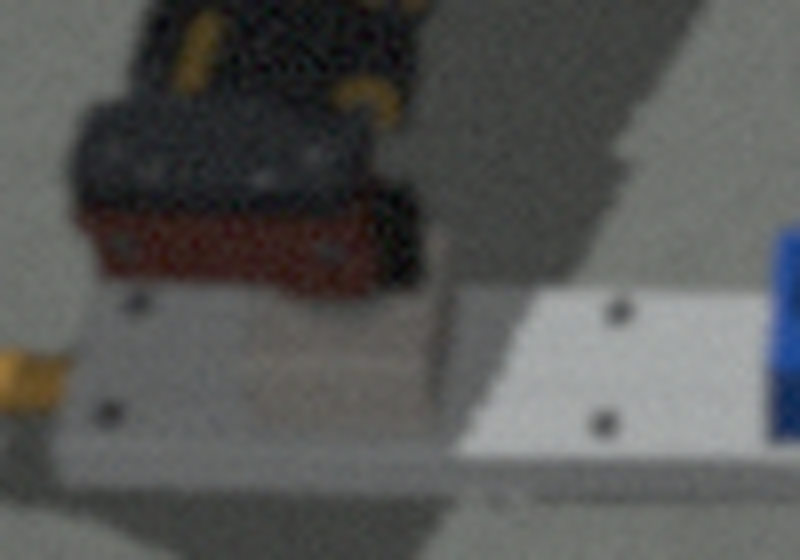

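View pics/s7f.png

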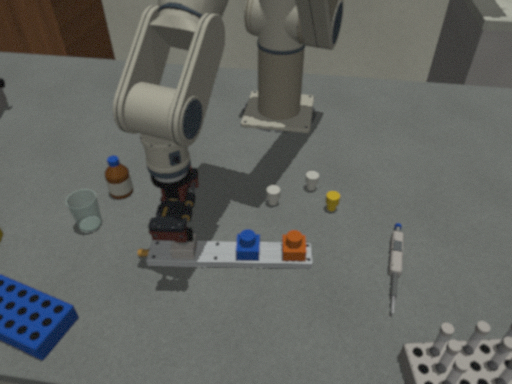

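Emit:
send_rows(plan=[[0.3,-0.3,-0.5,0],[0.6,-0.5,-1,0],[0.6,-0.5,-1,0],[0.6,-0.5,-1,0],[0.6,-0.5,-1,0]])

```text
clock: 19.8
eef_pos: [0.6428, -0.1348, 0.086]
eef_rot: [0.666, 0.746, 0.0, 0.001]
contact_force: [2.0, -6.2, -4.1]
grip_width: 0.137
```

```bash
python3 st.py; python3 - <<'E'
from rig import robot
print(robot.sign_off())
E
```

```text
19.8 [ 0.6428 -0.1348  0.086 ] jaw 6.53 F [ 2.  -6.2 -4.1] M [-1.116 -0.266 -0.044] 0.137 q6 -0.338 -0.041
the job is handed in; nothing more can be done
None
```

The job is handed in: both ports are plugged and the thumbscrew is backed off a quarter turn and still gripped. It took about 20 s of the 72 s allowed.

- **Stoppers:** Each stopper is in the port of its own colour. Both head tops measured about 74 mm above the bench, which is fully home.
- **Seating the thumbscrew:** I turned it clockwise about 130° to the hard stop. The turning moment jumped to about 0.6 N m, and the picture showed the wing along the manifold's x with its red stripe towards the robot.
- **Backing off:** I then turned it counter-clockwise until the jaws read 6.5°, about 90° from the seat. The gripper still holds it with 20 N, and the last contact force was under 8 N.
- **Uncertainty:** The seat angle is known only to about 1°. The manifold's direction put the seat at a jaw angle of −82.9°, while the jaw twist at the stop suggested about −84°. I aimed between the two. In the final picture the gripper hid the wing, so the setting rests on the jaw angle and on the grip width, which showed the pads flat on the wing.
- **Other items:** The last picture shows the beaker, bottle, pipette and look-alike stoppers still standing where they were. I checked this by eye only.

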